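Set the telescoping length stop to 120 mm and hold it for clamping

TASK

The sanding block was left in the path of the length stop's arm: clear it away and lay it flat on the bench, well to one side of the arm's line. Then squeeze the lock button on the stop's head fully in, draw the arm out to the 120 mm mark of its scale and hold it exactly there with the button kept in, so that the thumbscrew can be tightened: the program finishes while still holding. Leave the other things on the bench where they are.

Things in the scene. Friction and masses are not known exactly. Their poses are not given: they have to be found in the camera images.
- length_stop: Telescoping stop fixed to the bench: dark cast foot (y 25 to 175 mm, 86 mm wide), on it a level grey square sleeve 30 x 30 x 185 mm, axis 50 mm above the bench, thumbscrew on top to z 87 mm. Origin on the bench below the sleeve's mouth; the arm (aluminium tube 22 mm square, then head, then stop plate) comes out along its -y, the sleeve runs along +y; x is across, z up.
- sleeve_mouth (a point): Centre of the sleeve's mouth, 50 mm above the bench. The scale is read at this edge.
- stop_arm (a joint): Scale reading in m = bare tube between the sleeve's mouth and the head's back; 0 in, 0.150 fully out. Marks without figures every 10 mm on the tube's top and -x side, counted from the head; those at 50, 100, 150 go right across. Locked by a pawl in a rack of 10 mm pitch (2 mm play); with the button in it slides with about 2 N plus 8 N per m/s and stays where left. Starts at 8 to 32 mm.
- head_grip (a point): Grip point in the head's middle, 56 mm above the bench, moves with the arm, 22 mm beyond the head's back. Head: dark block 40 mm wide (x), 44 long (y), z 28 to 80 mm. On its -x side the round lock button (20 mm dia.) sticks out 6 mm, on its +x side a rubber rest 2 mm, both at this height: 48 mm over both, 43 pressed. Fingers from above, closing along length_stop's x, press it.
- stop_face (a point): Middle of the front of the stop plate (46 mm wide, 6 mm thick, z 5 to 79 mm) on the front of the head, 28 mm further out (-y) than head_grip.
- lock_button (a joint): Travel of the lock button in m: 0 out (locked), 0.005 fully in; moves along length_stop's +x. Springs back out when let go; 6 N starts it, over 3 mm frees the arm, 11 N holds it fully in; a grip of 25 N or more on the head does it.
- sanding_block: Cork sanding block, 52 x 86 x 26 mm (x, y, z), about 60 g, loose, lying flat in front of the stop plate with its long side roughly along the arm (within 0.6 rad). Origin in the centre of its underside, z up. The bench on the +x side of the arm, 90 to 130 mm from its line, is bare beside the bare tube and the head.
- caliper: Bystander: steel vernier caliper, 58 x 210 x 6 mm, lying flat; origin in the centre of its underside.
- comb_1: Bystander: pale horn comb, 53 x 95 x 4 mm, lying flat; origin in the centre of its underside.
- horn_spoon: Bystander: dark horn spoon, 38 x 157 x 18 mm, lying flat; origin in the centre of its underside.

How it is judged:
By the outcome, as a careful person would: the job done as asked, in the order asked, and still so for the second after the job is handed in, while the arm keeps its last pose, push and grip.
It also fails if it takes over 45 s, if anything falls off the work surface, if the arm or the gripper's body presses on something with over 40 N, if the wrist force passes 120 N, or if a joint passes its speed limit or range.

ROBOT

A 6-joint arm with a two-finger parallel gripper is mounted at the origin on a cart in front of the work surface, level with it; the furniture and walls round the work are solid. World frame = base frame: x ahead of the robot, y to its left, z up, the work surface at z = 0. Lengths are in mm, angles in rad, forces in N, time in s.
With the tool pointing down it reaches from about 275 to 750 mm from the base axis. Payload 10.2 kg.
Tool frame: the origin (TCP) lies at the very end of the fingers, on their centre line; the grasp point (between the pads) lies 19 mm behind it; z points along the fingers, y is the line along which they close (so a half turn about z gives the same grasp; the last joint's range is limited). The gripper opens to 85 mm and grips with 20 to 120 N. Pads are 22 mm wide; open, the fingers measure 114 mm over their backs; the gripper's body (76 mm by 85 mm) begins 54 mm behind the grasp point. The pads swing forward as they close: fully open they stand 13 mm farther back than shut.
Start: joints at [1.09, 0.313, 1.498, -0, 1.331, -0.223], TCP at [133.863, 507.653, 231.294] pointing down, gripper open.
Joint ranges: [-2.94, 2.94], [-0.97, 2.17], [0.19, 2.56], [-1.23, 4.37], [0.02, 3.11], [-2.88, 2.88]. Speed limits (rad/s): [2.39, 2.39, 3.01, 3.14, 3.14, 3.14].

INTERFACE

Orientations are given as a unit quaternion [w, x, y, z].
In Python, from rig import * gives the robot as it stands. The module is installed in compiled form; this text tells all that it offers.
- The arm moves only by the shell command python3 -m crank 'ROWS' [FORCE]. ROWS is JSON, a list that holds one entry, the list of rows, each a list of 7 numbers: the shift along the tool's x, y, z in units of 25 mm (1.0 is 25 mm), then the turn, a rotation vector about the tool's x, y, z in units of 8 degrees (1.0 is 8 degrees), then the finger opening in mm, from 0 to 85.4. A call has exactly 8 rows; each row shifts and turns the commanded pose from where the row before left it, along the tool's axes as they then stand; what a row does not reach is not made up. A row lasts 1/10 s, in which the tool goes at most 50 mm and 8.59 degrees, less where a joint would pass 70% of its speed; a pose out of reach is approached as far as the arm can. A call is refused whole if a number of a shift passes 1 or a number of a turn 1, either way. A call with a gripper value outside its range is refused whole. The fingers move at their own pace and stop on an object; FORCE is the grip in N (left out, the last holds). Time passes only in rows, so rows that do not move let the fingers close, or fill a call up. It gives the time, the measured TCP pose, the force, the opening and the grip force at its end, in the units of the state.
- sense(): the state, without advancing time (a new reading comes with each control period).
- capture(name): name is "scene" or "top" or "wrist"; returns the picture (384x512x3 uint8, blue, green, red); there is no depth.
- camera_model(name): a dict with "fx", "fy", "cx", "cy" (pixels), "k1" (the pictures are not rectified: a ray, as slopes to the right and down, at radius r is drawn at 1 + k1 r^2 times it, then the intrinsics apply), "world_from_camera" (4x4, takes a point from camera to world coordinates); the wrist camera has in their place "T_tool_cam" (4x4, takes a point from camera to tool coordinates, whose origin is the TCP and whose axes are the flange's). Camera axes: x right, y up, looking along -z (the intrinsics and any distortion apply to the point x, -y, -z); pixel columns grow to the right and rows downward; lengths in mm; the calibration is good to about 2 mm. A picture is of the moment at which its call begins: read the wrist's pose just before it. camera_model takes no time and is no camera call.
- finish_job(): hands the job in; it is judged then, once.
The state is a dict: "time_s": time; "joints": joint angles; "dq": joint speeds; "tau": joint torques, N m; "eef_pos": TCP position; "ee_rot": TCP orientation; "force": force on the tool from outside, world axes, zero at the start; "wrist_torque": the same for the moment, N m; "grip_width": opening from 0.0 (shut) to 1.0 (fully open); "grip_force": force on a finger pad.
Only numpy, scipy, OpenCV 4.12 (cv2) and the standard library are available. Lean on these libraries where they do the work, as an engineer would, in place of code of your own. Each camera call takes 0.05 s, during which the arm holds its last target. There are 200 camera calls.

## Working session

There is one attempt and no reset: what is moved stays moved. The work goes in short steps, Python scripts to look and compute and a shell command to move; the robot and the scene stay as the last step left them, time stands still between calls to the robot, and variables do not carry over. Pictures are saved under pics/ and viewed, at most 10 in all, crops included, and the job is handed in when it is done.

```bash
mkdir -p pics
cat > h.py <<'E'
from rig import *
import numpy as np, cv2
from scipy.spatial.transform import Rotation as R
def T_wc(name,s=None):
    m=camera_model(name)
    if name!="wrist": return m,np.array(m["world_from_camera"])
    s=s or sense(); q=s["ee_rot"]; T=np.eye(4)
    T[:3,:3]=R.from_quat([q[1],q[2],q[3],q[0]]).as_matrix(); T[:3,3]=s["eef_pos"]
    return m,T@np.array(m["T_tool_cam"])
def rays(name,uv,s=None):
    m,T=T_wc(name,s); K=np.array([[m["fx"],0,m["cx"]],[0,m["fy"],m["cy"]],[0,0,1.]])
    p=cv2.undistortPoints(np.array(uv,float).reshape(-1,1,2),K,np.array([m["k1"],0,0,0.]))[:,0]
    d=np.c_[p[:,0],-p[:,1],-np.ones(len(p))]@T[:3,:3].T
    return T[:3,3],d
def onz(name,uv,z,s=None):
    o,d=rays(name,uv,s); z=np.broadcast_to(z,len(d))
    return o+d*((z-o[2])/d[:,2])[:,None]
E
python3 - <<'E'
from h import *
s=sense(); print(s)
for n in("top","scene"):
    im=capture(n); cv2.imwrite(f"pics/{n}0.png",im)
    print(n,T_wc(n)[1].round(2).tolist(), {k:v for k,v in camera_model(n).items() if k in("fx","cx","cy","k1")})
a=cv2.imread("pics/top0.png"); cv2.imwrite("pics/top0b.png",cv2.resize(a,(800,600),interpolation=cv2.INTER_CUBIC))
E
```

```text
{'time_s': 0.0, 'joints': array([ 1.08956888e+00,  3.13483682e-01,  1.49844865e+00, -2.53615771e-05,
        1.33101158e+00, -2.23373530e-01]), 'dq': array([-0.00069977, -0.0009284 , -0.00051796,  0.00021137,  0.0017791 ,
       -0.00015231]), 'tau': array([-1.51925226e-03, -4.12257564e+01, -2.59745014e+01, -2.68442973e-04,
        4.02623453e-03,  1.09878954e-06]), 'eef_pos': array([133.75708952, 507.40143501, 230.71349266]), 'ee_rot': array([-2.21572552e-04,  1.28567055e-01,  9.91700588e-01, -6.38385065e-04]), 'force': array([ 0.72630562, -0.98976709,  0.3633592 ]), 'wrist_torque': array([ 0.02717432, -0.04468503,  0.0735895 ]), 'grip_force': 0.0, 'grip_width': 1.0043460818985868}
top [[-0.01, 0.99, -0.17, 449.11], [-1.0, -0.01, -0.01, -9.47], [-0.01, 0.17, 0.99, 1068.83], [0.0, 0.0, 0.0, 1.0]] {'fx': 379.3148371977433, 'cx': 260.9654183969792, 'cy': 184.2877251219637, 'k1': 0.012775111011858686}
scene [[0.61, 0.42, -0.67, 50.16], [-0.79, 0.35, -0.51, -430.36], [0.02, 0.84, 0.55, 530.54], [0.0, 0.0, 0.0, 1.0]] {'fx': 348.43395796560685, 'cx': 253.65309354080298, 'cy': 188.29772408365147, 'k1': 0.017890411683698745}
```

View pics/top0b.png

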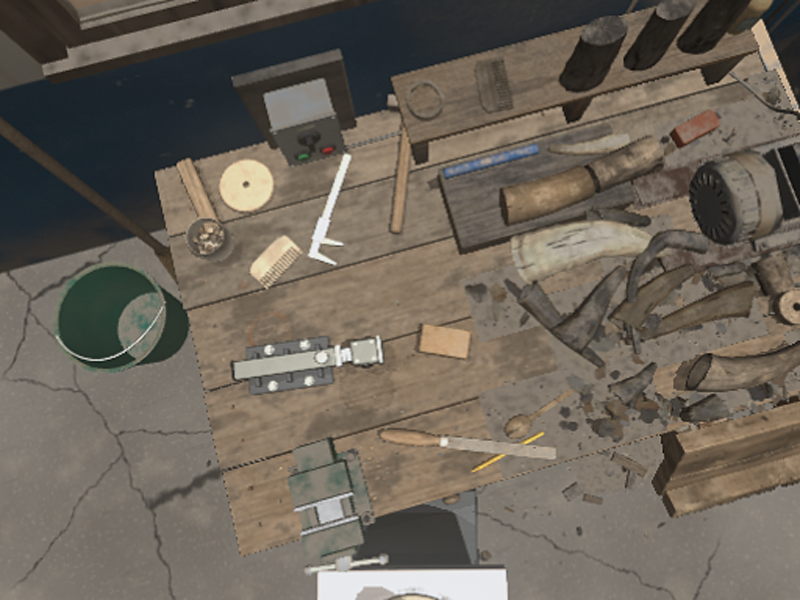

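View pics/scene0.png

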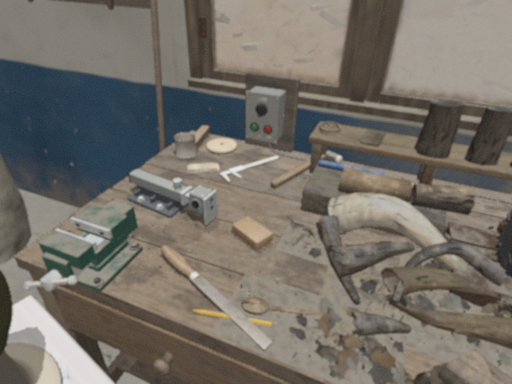

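The top view shows the sleeve from (232,370) to (330,357), the head at (366,351), the stop plate at (381,349) and the cork block at (445,341), in 800-px coordinates. The bare bench lies above the arm in the image (+x). I'll get rough positions from this, then refine them with the wrist camera.

Run:
```python
from h import *
k=512/800
P=lambda u,v,z:onz("top",[[u*k,v*k]],z)[0].round(1)
a=cv2.imread("pics/top0.png"); h=cv2.cvtColor(a,cv2.COLOR_BGR2HSV)
x0,y0,x1,y1=260,200,310,235
hs=h[y0:y1,x0:x1]; print("block hsv",h[218,285],"bench",h[205,265],h[230,300])
m=((hs[...,1]>95)&(hs[...,2]>140)).astype(np.uint8)
c=max(cv2.findContours(m,0,2)[0],key=cv2.contourArea)+np.array([x0,y0])
r=cv2.minAreaRect(c); b=cv2.boxPoints(r); print(cv2.contourArea(c),r); w=onz("top",b,26); print(w.round(1)); print("centre",w.mean(0),np.linalg.norm(w-np.roll(w,-1,0),axis=1))
print("sleeve",P(233,370,65),P(325,357,65),"head",P(366,351,80),"plate",P(381,349,79))
print("caliper",P(318,262,5),"comb",P(268,285,3))
s=sense(); m,T=T_wc("wrist"); print(np.array(m["T_tool_cam"]).round(2),m["fx"])
cv2.imwrite("pics/w0.png",capture("wrist"))
```

```text
block hsv [ 16  96 199] bench [ 16  65 148] [ 17  67 121]
155.0 ((277.0, 217.0), (18.0, 16.0), 90.0)
[[559.5 -22.7  26. ]
 [558.9 -66.8  26. ]
 [509.5 -65.6  26. ]
 [510.1 -21.8  26. ]]
centre [534.51156896 -44.20737038  26.        ] [44.11021407 49.41121576 43.75736468 49.43199048]
sleeve [484. 294.  65.] [503.5 139.4  65. ] head [511.7  69.1  80. ] plate [514.7  44.1  79. ]
caliper [680.5 163.    5. ] comb [639.3 254.3   3. ]
[[  -0.      0.95    0.32   84.06]
 [   1.      0.     -0.      0.46]
 [  -0.      0.32   -0.95 -142.84]
 [   0.      0.      0.      1.  ]] 273.4147281694285
```

View pics/w0.png

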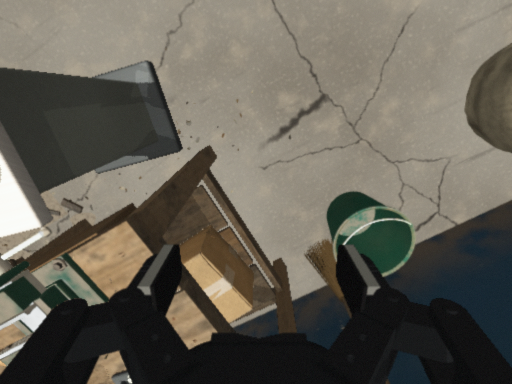

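The wrist view shows only floor and cart, because the arm stands off to the side; the camera sits on the tool's +x. I'll fix the block mask and work out the first move.

```bash
cat >> h.py <<'E'
def pose():
    s=sense(); q=s["ee_rot"]; return s,np.array(s["eef_pos"]),R.from_quat([q[1],q[2],q[3],q[0]])
def down(psi): # tool down, tool y at world angle psi
    y=np.array([np.cos(psi),np.sin(psi),0]); z=np.array([0,0,-1.]); return R.from_matrix(np.c_[np.cross(y,z),y,z])
def go(p,psi=None):
    s,c,r=pose(); rv=np.zeros(3)
    if psi is not None: rv=np.degrees((r.inv()*down(psi)).as_rotvec())/8
    print("shift",(r.inv().apply(np.array(p)-c)/25).round(3),"turn",rv.round(3),"at",c.round(1),"t",round(s["time_s"],2),"psi",round(float(np.arctan2(*r.as_matrix()[[1,0],1])),3),"grip",round(s["grip_width"],3),round(s["grip_force"],1),"F",np.round(s["force"],1))
def block(name,im,box,z=26,s=None,S=85,V=165):
    x0,y0,x1,y1=box; hs=cv2.cvtColor(im,cv2.COLOR_BGR2HSV)[y0:y1,x0:x1]
    m=((hs[...,1]>S)&(hs[...,2]>V)&(hs[...,0]<22)).astype(np.uint8)
    m=cv2.morphologyEx(m,cv2.MORPH_CLOSE,np.ones((3,3)))
    c=max(cv2.findContours(m,0,2)[0],key=cv2.contourArea)+np.array([x0,y0])
    w=onz(name,c.reshape(-1,2),z,s)[:,:2].astype(np.float32); r=cv2.minAreaRect(w)
    b=cv2.boxPoints(r); e=[b[1]-b[0],b[2]-b[1]]; l=max(e,key=np.linalg.norm); l=l*np.sign(l[1])
    print(name,"block centre",np.round(r[0],1),"size",np.round(r[1],1),"yaw",round(float(np.arctan2(-l[0],l[1])),3),"npx",cv2.contourArea(c)); return r
E
python3 - <<'E'
from h import *
block("top",cv2.imread("pics/top0.png"),(260,200,310,235))
block("scene",cv2.imread("pics/scene0.png"),(225,210,280,255))
go([500,-30,230],0.0); s,c,r=pose()
print("after turn:",(down(0.).inv().apply(np.array([500,-30,230])-c)/25).round(2))
E
```

```text
top block centre [532.  -64.9] size [81.6 47.4] yaw -0.17 npx 397.5Traceback (most recent call last):
  File "<stdin>", line 3, in <module>
  File "h.py", line 30, in block
    c=max(cv2.findContours(m,0,2)[0],key=cv2.contourArea)+np.array([x0,y0])
      ~~~^^^^^^^^^^^^^^^^^^^^^^^^^^^^^^^^^^^^^^^^^^^^^^^^
ValueError: max() iterable argument is empty
```

```bash
python3 -m crank '[[[-0.8,-0.6,0,0,0,1,85],[-0.87,-0.5,0,0,0,1,85],[-0.93,-0.37,0,0,0,1,85],[-0.97,-0.24,0,0,0,1,85],[-1,-0.1,0,0,0,1,85],[-1,0.03,0,0,0,1,85],[-1,0.17,0,0,0,1,85],[-0.95,0.3,0,0,0,1,85]]]'
python3 -m crank '[[[-1,0.6,0,0,0,1,85],[-1,0.75,0,0,0,0.4,85],[-1,0.75,0,0,0,0,85],[-1,0.75,0,0,0,0,85],[-1,0.75,0,0,0,0,85],[-1,0.75,0,0,0,0,85],[-1,0.75,0,0,0,0,85],[-1,0.75,0,0,0,0,85]]]'
python3 - <<'E'
from h import *
go([515,0,240],0.0)
E
```

```text
time_s: 0.95
eef_pos: [255.8, 347.3, 231.2]
ee_rot: [-0.0, 0.637, 0.771, -0.0]
force: [1.0, 1.0, 0.1]
grip_width: 1.0
grip_force: 0.0
time_s: 1.75
eef_pos: [408.3, 151.6, 231.2]
ee_rot: [-0.0, 0.707, 0.707, -0.0]
force: [-0.8, -0.0, -0.3]
grip_width: 1.001
grip_force: 0.0
shift [-6.066  4.267 -0.353] turn [-0.002 -0.     0.003] at [408.3 151.6 231.2] t 1.75 psi 0.0 grip 1.001 0.0 F [-0.8 -0.  -0.3]
```

```bash
python3 -m crank '[[[-0.9,0.65,-0.05,0,0,0,85],[-0.9,0.65,-0.05,0,0,0,85],[-0.9,0.65,-0.05,0,0,0,85],[-0.9,0.65,-0.05,0,0,0,85],[-0.9,0.65,-0.05,0,0,0,85],[-0.9,0.65,-0.05,0,0,0,85],[-0.6,0.35,-0.05,0,0,0,85],[0,0,0,0,0,0,85]]]'
python3 - <<'E'
from h import *
s=sense(); im=capture("wrist"); cv2.imwrite("pics/w1.png",im)
np.save("s1.npy",s,allow_pickle=True)
go([515,0,240],0.)
m,T=T_wc("wrist",s)
def px(p):
    c=np.linalg.inv(T)@np.r_[p,1]; a,b=-c[0]/c[2],c[1]/c[2]; f=1+m["k1"]*(a*a+b*b); return round(m["fx"]*a*f+m["cx"]),round(m["fy"]*b*f+m["cy"])
print("block px",px([532,-65,26]),"head",px([511,69,80]),"mouth",px([507,110,50]))
cv2.imwrite("pics/w1b.png",cv2.resize(im,(800,600),interpolation=cv2.INTER_CUBIC))
E
```

```text
time_s: 2.55
eef_pos: [514.5, 1.5, 239.7]
ee_rot: [-0.0, 0.708, 0.707, -0.0]
force: [0.0, 0.4, -0.4]
grip_width: 0.991
grip_force: 0.0
shift [-0.104  0.042 -0.011] turn [-0.006 -0.003 -0.004] at [514.    2.6 239.7] t 2.6 psi -0.001 grip 1.0 0.0 F [-0.4  0.3  0.3]
block px (271, 209) head (255, 113) mouth (252, 74)
```

View pics/w1b.png

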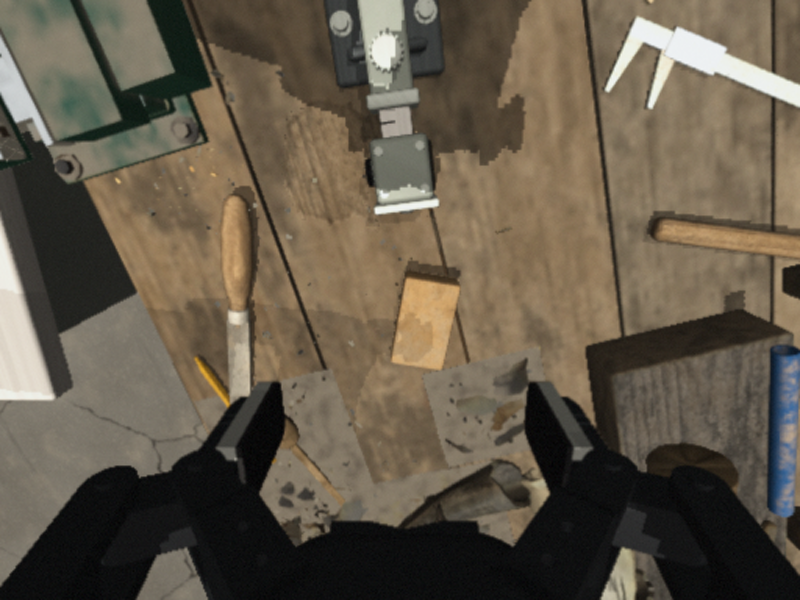

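The wrist view shows, in 800-px coordinates, the block's top face with corners at about (408,270), (460,280), (442,370) and (392,362). The head top is centred at (405,170) with the button at (370,172). The stop plate's front runs from (375,212) to (438,205) and the mouth edge from (368,108) to (418,103).

```bash
python3 - <<'E'
from h import *
s=np.load("s1.npy",allow_pickle=True).item(); im=cv2.imread("pics/w1.png"); k=.64
P=lambda u,v,z:onz("wrist",[[(u+.5)*k-.5,(v+.5)*k-.5]],z,s)[0].round(1)
block("wrist",im,(240,165,305,245),26,s)
b=[P(*q,26) for q in((408,270),(460,280),(442,370),(392,362))]
print([x[:2].tolist() for x in b],np.mean(b,0),[np.linalg.norm(b[i]-b[i-1]).round(1) for i in range(4)])
# precise edges: grey top of head+plate
print("mouth top",P(368,108,65),P(418,103,65)); print("plate front top",P(375,212,79),P(438,205,79))
h=[P(*q,80) for q in((372,143),(433,139),(437,196),(377,200))]; print("head",[x[:2].tolist() for x in h],np.mean(h,0))
print("thumb",P(386,50,87),"button",P(368,172,56))
E
python3 - <<'E'
import cv2
a=cv2.imread("pics/w1.png")[0:145,215:300]; cv2.imwrite("pics/w1c.png",cv2.resize(a,None,fx=4,fy=4,interpolation=cv2.INTER_CUBIC))
E
```

```text
wrist block centre [532.5 -63.3] size [83.3 48. ] yaw -0.167 npx 1765.5
[[517.8, -11.3], [563.0, -20.4], [549.7, -108.3], [503.0, -99.9]] [533.375 -59.975  26.   ] [np.float64(89.8), np.float64(46.1), np.float64(88.9), np.float64(47.4)]
mouth top [489.9 113.9  65. ] [524.1 117.   65. ]
plate front top [494.   45.4  79. ] [538.2  50.1  79. ]
head [[493.2, 91.1], [533.8, 93.5], [537.3, 56.4], [495.7, 53.7]] [515.     73.675  80.   ]
thumb [503.6 144.7  87. ] button [488.   71.4  56. ]
```

View pics/w1c.png

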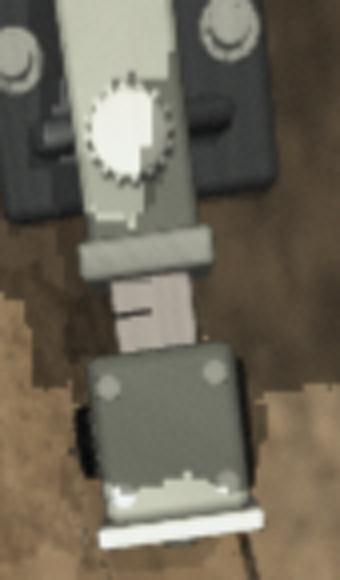

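The crop shows the 10 mm mark half-way along the bare tube, the collar as the mouth and the button on the left (-x) side. The two block measurements agree, at (532.5,-63) with yaw -0.167. I'll go and grasp it.

Run:
```python
from h import *
go([532.5,-63,4],-.167)
s=np.load("s1.npy",allow_pickle=True).item(); print("caliper jaws",onz("wrist",[[607*.64,92*.64],[652*.64,108*.64]],3,s).round())
```

```text
shift [-2.627  0.751  9.427] turn [-0.006 -0.002  1.192] at [514.    2.6 239.7] t 2.6 psi -0.001 grip 1.0 0.0 F [-0.4  0.3  0.3]
caliper jaws [[679. 131.   3.]
 [718. 119.   3.]]
```

```bash
python3 -m crank '[[[-0.9,0.25,0.9,0,0,0.6,85],[-0.9,0.25,0.9,0,0,0.6,85],[-0.85,0.25,0.9,0,0,0,85],[0,0,0.9,0,0,0,85],[0,0,0.9,0,0,0,85],[0,0,0.9,0,0,0,85],[0,0,0.8,0,0,0,85],[0,0,0,0,0,0,85]]]'
python3 - <<'E'
from h import *
go([532.5,-63,4],-.167)
E
```

```text
time_s: 3.4
eef_pos: [525.6, -63.1, 83.1]
ee_rot: [-0.002, 0.763, 0.646, -0.001]
force: [-0.5, -0.4, -0.1]
grip_width: 0.992
grip_force: 0.0
shift [0.045 0.287 3.162] turn [-0.035 -0.007  0.006] at [525.6 -63.1  83.1] t 3.4 psi -0.166 grip 0.992 0.0 F [-0.5 -0.4 -0.1]
```

```bash
python3 -m crank '[[[0.05,0.28,0.6,0,0,0,85],[0,0,0.8,0,0,0,85],[0,0,0.8,0,0,0,85],[0,0,0.6,0,0,0,85],[0,0,0.35,0,0,0,85],[0,0,0,0,0,0,60],[0,0,0,0,0,0,45],[0,0,0,0,0,0,45]]]' 25
python3 -m crank '[[[0,0,0,0,0,0,45],[0,0,0,0,0,0,45],[0,0,0,0,0,0,45],[0,0,0,0,0,0,45],[0,0,0,0,0,0,45],[0,0,0,0,0,0,45],[0,0,-0.2,0,0,0,45],[0,0,-0.5,0,0,0,45]]]' 25
python3 -c "
from h import *
go([620,95,60],.1)"
```

```text
time_s: 4.2
eef_pos: [535.1, -64.6, 7.5]
ee_rot: [0.001, 0.764, 0.646, 0.001]
force: [0.2, 1.6, 3.4]
grip_width: 0.599
grip_force: 27.1
time_s: 5.0
eef_pos: [533.9, -64.4, 23.8]
ee_rot: [-0.001, 0.764, 0.646, -0.0]
force: [0.2, 0.7, -0.2]
grip_width: 0.594
grip_force: 26.6
shift [ 6.86   2.334 -1.449] turn [-0.012 -0.004 -1.913] at [533.9 -64.4  23.8] t 5.0 psi -0.167 grip 0.594 26.6 F [ 0.2  0.7 -0.2]
```

```bash
python3 -m crank '[[[0,0.7,-0.6,0,0,0,45],[0,0.8,-0.6,0,0,0,45],[0.4,0.8,-0.3,0,0,0,45],[0.9,0.1,0,0,0,0,45],[0.9,0,0,0,0,0,45],[0.9,0,0,0,0,0,45],[0.9,0,0,0,0,-0.9,45],[0.9,0,0,0,0,-0.9,45]]]' 25
python3 -c "
from h import *
go([622,95,9],.1); s=sense(); im=capture('wrist'); cv2.imwrite('pics/w2.png',im)"
```

```text
time_s: 5.8
eef_pos: [611.5, 47.5, 62.3]
ee_rot: [0.0, 0.675, 0.738, 0.0]
force: [0.0, -0.1, -0.2]
grip_width: 0.597
grip_force: 26.6
shift [1.857 0.588 2.133] turn [ 0.006  0.002 -0.077] at [611.5  47.5  62.3] t 5.8 psi 0.089 grip 0.597 26.6 F [ 0.  -0.1 -0.2]
```

```bash
python3 -m crank '[[[0.9,0.3,0.2,0,0,0,45],[0.9,0.25,0.4,0,0,0,45],[0,0,0.7,0,0,0,45],[0,0,0.5,0,0,0,45],[0,0,0.3,0,0,0,45],[0,0,0.12,0,0,0,45],[0,0,0,0,0,0,45],[0,0,0,0,0,0,45]]]' 25
python3 -c "
from h import *
go([622,95,6],.1)"
```

```text
time_s: 6.65
eef_pos: [621.2, 92.1, 7.3]
ee_rot: [0.0, 0.677, 0.736, 0.0]
force: [-3.5, 0.7, 7.9]
grip_width: 0.597
grip_force: 27.8
shift [0.114 0.042 0.054] turn [ 0.002  0.    -0.119] at [621.2  92.1   7.3] t 6.65 psi 0.083 grip 0.597 27.8 F [-3.5  0.7  7.9]
```

```bash
python3 -m crank '[[[0,0,0,0,0,0,60],[0,0,0,0,0,0,75],[0,0,0,0,0,0,85],[0,0,0,0,0,0,85],[0,0,-0.8,0,0,0,85],[0,0,-1,0,0,0,85],[0,0,-1,0,0,0,85],[0,0,-1,0,0,-0.1,85]]]' 25
python3 -m crank '[[[-0.3,-0.6,-0.6,0,0,0,85],[-0.4,-0.8,0,0,0,0,85],[-0.4,-0.8,0,0,0,0,85],[-0.4,-0.8,0,0,0,0,85],[-0.4,-0.8,0,0,0,0,85],[-0.2,-0.5,0,0,0,0,85],[0,0,0,0,0,0,85],[0,0,0,0,0,0,85]]]'
python3 - <<'E'
from h import *
s=sense(); im=capture("wrist"); cv2.imwrite("pics/w3.png",im); np.save("s3.npy",s,allow_pickle=True)
go([512,30,112],.1)
cv2.imwrite("pics/w3b.png",cv2.resize(im,(800,600),interpolation=cv2.INTER_CUBIC))
E
```

```text
time_s: 7.45
eef_pos: [621.0, 92.6, 101.7]
ee_rot: [-0.0, 0.671, 0.741, -0.0]
force: [1.2, 0.7, -0.4]
grip_width: 0.994
grip_force: 0.0
time_s: 8.25
eef_pos: [519.7, 29.9, 116.0]
ee_rot: [0.0, 0.672, 0.741, 0.0]
force: [-0.6, 0.1, -1.0]
grip_width: 0.996
grip_force: 0.0
shift [ 0.03  -0.314  0.156] turn [ 0.005  0.001 -0.012] at [519.9  30.  115.9] t 8.3 psi 0.098 grip 0.996 0.0 F [ 0.4 -0.5  0.6]
```

View pics/w3b.png

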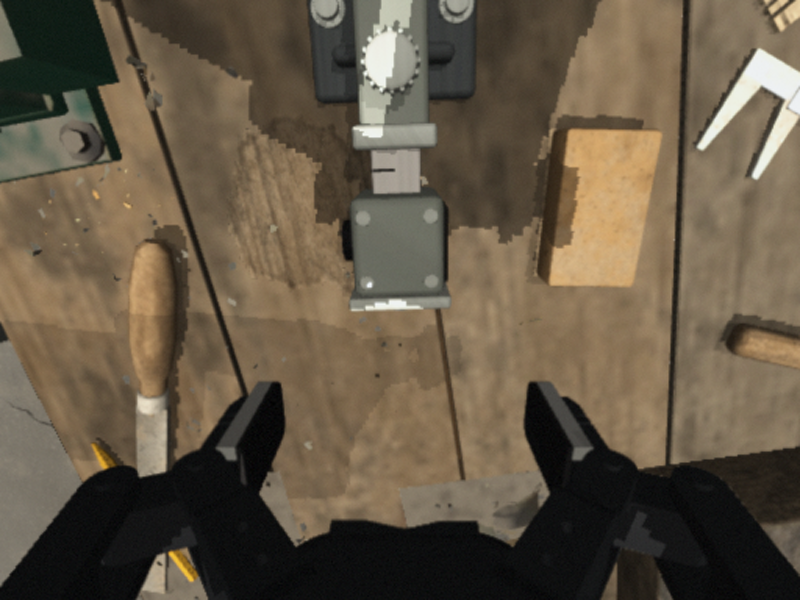

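The block lies flat at about (600,208), clear of the caliper and well beside the head. The arm runs vertically in the image. The collar's front edge is at y≈147, the 10 mm mark at y≈170, the head's back at y≈195, the plate's front at y≈308 and the button at (349,240). Next I'll take precise profiles.

Run:
```python
from h import *
s=np.load("s3.npy",allow_pickle=True).item(); im=cv2.imread("pics/w3.png"); g=cv2.cvtColor(im,cv2.COLOR_BGR2GRAY).astype(float)
print("rows76-130 L",g[76:130,242:250].mean(1).round().astype(int).tolist()); print("R",g[76:130,256:264].mean(1).round().astype(int).tolist())
for r in (10,50,86,112,150,165): print(r,g[r,215:295].round().astype(int).tolist())
print("plate",g[178:202,240:270].mean(1).round().astype(int).tolist())
block("wrist",im,(335,75,430,190),26,s)
k=.64
P=lambda u,v,z:onz("wrist",[[(u+.5)*k-.5,(v+.5)*k-.5]],z,s)[0].round(1)
h=[P(*q,80) for q in((352,197),(445,195),(446,293),(353,295))]; print("head",[x[:2].tolist() for x in h],np.mean(h,0))
print("sleeve",P(355,5,65),P(428,5,65),P(357,120,65),P(428,120,65))
```

```text
rows76-130 L [157, 157, 154, 126, 153, 175, 192, 192, 191, 189, 187, 176, 155, 149, 147, 145, 139, 119, 99, 87, 121, 131, 157, 159, 160, 159, 158, 159, 159, 159, 158, 144, 59, 65, 144, 158, 159, 159, 158, 159, 158, 159, 159, 160, 159, 159, 157, 137, 68, 57, 64, 79, 97, 102]
R [114, 113, 110, 116, 140, 156, 164, 162, 160, 159, 158, 156, 154, 152, 149, 145, 130, 107, 88, 110, 144, 157, 158, 158, 158, 158, 158, 158, 157, 158, 158, 158, 158, 157, 158, 158, 158, 158, 157, 157, 157, 157, 157, 158, 157, 157, 147, 101, 61, 60, 74, 90, 99, 103]
10 [115, 150, 136, 127, 103, 61, 49, 46, 48, 47, 49, 67, 86, 98, 106, 113, 112, 112, 112, 111, 112, 111, 111, 114, 113, 113, 115, 127, 189, 197, 198, 197, 197, 196, 197, 194, 194, 197, 195, 193, 193, 193, 192, 192, 193, 191, 190, 167, 119, 112, 110, 111, 111, 111, 111, 101, 96, 86, 67, 55, 62, 62, 63, 63, 61, 55, 46, 52, 78, 120, 131, 135, 134, 127, 114, 102, 94, 89, 103, 115]
50 [64, 66, 64, 64, 63, 62, 49, 49, 49, 50, 46, 49, 51, 54, 71, 80, 81, 101, 159, 114, 90, 103, 152, 222, 236, 238, 240, 239, 239, 240, 240, 233, 169, 159, 160, 158, 153, 152, 15
[... 1351 characters left out ...]
2, 86, 95, 99, 104, 106, 105, 105, 106, 104, 105, 105, 105, 107, 105, 105, 104, 106, 105, 104, 105, 102, 106, 104, 106, 104, 104, 103, 107, 106, 107, 106, 106, 104, 106, 105, 106, 104, 103, 105, 105, 107, 106, 105, 104, 103, 106, 105, 108, 107, 105, 105, 104, 105, 102, 100, 86, 57, 31, 23, 53, 111, 114, 118, 118, 121, 120, 120, 123]
plate [104, 104, 104, 105, 104, 104, 104, 104, 97, 86, 75, 72, 98, 142, 173, 191, 205, 218, 231, 211, 146, 120, 117, 118]
wrist block centre [621.6  93.3] size [48.7 83.4] yaw 0.083 npx 5021.0
head [[492.0, 94.0], [529.8, 98.5], [535.7, 56.6], [494.9, 51.7]] [513.1  75.2  80. ]
sleeve [487.1 165.9  65. ] [515.5 168.7  65. ] [490.6 124.3  65. ] [520.3 127.2  65. ]
```

Run:
```python
from h import *
s=np.load("s3.npy",allow_pickle=True).item(); th=.097
Q=lambda u,v,z:onz("wrist",[[u,v]],z,s)[0]
ay=np.array([-np.sin(th),np.cos(th),0]); ax=np.array([np.cos(th),np.sin(th),0]); O=np.array([513,75,0])
f=lambda n,u,v,z:print(n,z,"x' %.1f y' %.1f"%((Q(u,v,z)-O)@ax,(Q(u,v,z)-O)@ay))
f("collar edge",258,92.6,66);f("collar edge",258,92.6,65);f("tube start",258,95.3,61);f("tube start",246,96.5,61)
f("mark",246,108.5,61);f("head back",258,122.7,80);f("head back",258,122.7,61)
f("plate front",255,197.6,79)
f("headL",225.3,155,80);f("headR",283,155,80);f("button",218.5,150,56);f("rest",286,150,56)
f("tubeL",238,112,61);f("tubeR",268.3,112,61);f("sleeveL",228.5+14,10,65);f("sleeveR",262.3,10,65)
f("colL",226.3,86,66);f("colR",278,86,66);f("cam",0,0,0); print((T_wc("wrist",s)[1][:3,3]-O)@np.c_[ax,ay], T_wc("wrist",s)[1][2,3])
```

```text
collar edge 66 x' 2.0 y' 41.3
collar edge 65 x' 2.0 y' 41.3
tube start 61 x' 2.0 y' 39.6
tube start 61 x' -6.3 y' 38.8
mark 61 x' -6.4 y' 30.9
head back 80 x' 2.0 y' 22.9
head back 61 x' 2.0 y' 21.3
plate front 79 x' -0.1 y' -28.4
headL 80 x' -19.7 y' 2.1
headR 80 x' 18.5 y' 2.1
button 56 x' -27.5 y' 0.9
rest 56 x' 22.9 y' 0.9
tubeL 61 x' -12.0 y' 28.5
tubeR 61 x' 9.2 y' 28.6
sleeveL 65 x' -7.5 y' 89.2
sleeveR 65 x' 4.6 y' 89.3
colL 66 x' -19.0 y' 45.4
colR 66 x' 15.2 y' 45.4
cam 0 x' -209.4 y' 114.6
[ 2.03724062 38.7345378 ] 258.8579441846279
```

```bash
python3 -m crank '[[[-0.6,-0.1,0.3,0,0,0,85],[-0.7,-0.1,0.3,0,0,0,85],[-0.5,-0.1,0.2,0,0,0,85],[0,0,0,0,0,0,85],[0,0,0,0,0,0,85],[0,0,0,0,0,0,85],[0,0,0,0,0,0,85],[0,0,0,0,0,0,85]]]'
python3 - <<'E'
from h import *
s=sense(); im=capture("wrist"); cv2.imwrite("pics/w4.png",im); np.save("s4.npy",s,allow_pickle=True); go([513,75,37],.097)
cv2.imwrite("pics/w4c.png",cv2.resize(im[0:130,205:305],None,fx=4.5,fy=4.5,interpolation=cv2.INTER_CUBIC))
g=cv2.cvtColor(im,cv2.COLOR_BGR2GRAY); print("L",g[0:110,242:250].mean(1).round().astype(int).tolist()); print("R",g[0:110,256:262].mean(1).round().astype(int).tolist())
E
```

```text
time_s: 9.1
eef_pos: [516.3, -15.3, 96.0]
ee_rot: [0.0, 0.671, 0.741, 0.0]
force: [0.4, -0.3, -0.2]
grip_width: 0.996
grip_force: 0.0
shift [3.611 0.226 2.357] turn [0.002 0.001 0.013] at [516.3 -15.4  95.9] t 9.15 psi 0.099 grip 0.996 0.0 F [ 0.7 -0.3  0.7]
L [184, 191, 215, 224, 222, 210, 189, 164, 125, 85, 71, 79, 103, 121, 126, 125, 127, 130, 128, 124, 123, 122, 120, 119, 120, 118, 116, 114, 96, 60, 68, 92, 100, 99, 98, 97, 99, 98, 99, 101, 108, 114, 105, 96, 88, 111, 133, 145, 154, 163, 171, 178, 172, 180, 186, 189, 194, 193, 198, 199, 200, 194, 169, 154, 142, 124, 114, 117, 117, 118, 118, 117, 116, 116, 117, 116, 116, 115, 114, 116, 115, 113, 114, 113, 114, 114, 112, 113, 113, 113, 113, 113, 112, 113, 114, 113, 114, 114, 113, 113, 113, 114, 114, 114, 115, 114, 113, 114, 115, 124]
R [241, 242, 242, 242, 238, 226, 203, 168, 120, 84, 85, 145, 224, 234, 236, 240, 242, 243, 243, 242, 242, 242, 241, 231, 203, 199, 197, 176, 110, 55, 130, 186, 193, 188, 187, 187, 187, 187, 187, 181, 176, 175, 173, 153, 110, 98, 104, 108, 112, 115, 118, 120, 120, 120, 120, 120, 120, 120, 121, 121, 120, 119, 119, 120, 119, 119, 119, 117, 118, 118, 117, 117, 116, 115, 116, 115, 115, 115, 115, 114, 114, 114, 114, 114, 113, 114, 114, 113, 114, 113, 112, 113, 113, 112, 112, 112, 112, 112, 112, 112, 112, 112, 113, 112, 112, 112, 112, 112, 112, 112]
```

View pics/w4c.png

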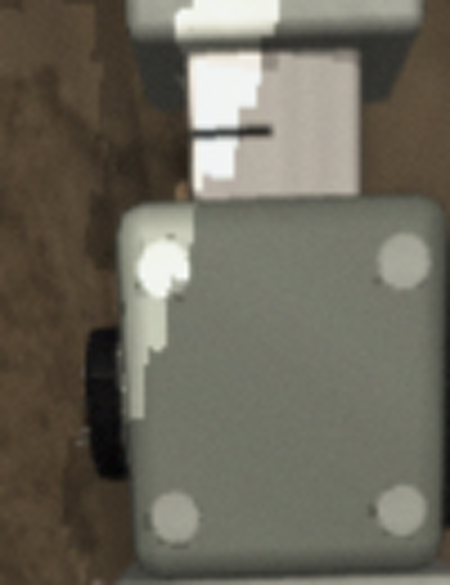

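The closer crop shows the tube meeting the collar's front face at row ≈11 and the 10 mm mark at row ≈29.1. The head top is centred at about column 268, row 84, in original pixels.

Run:
```python
from h import *
s=np.load("s4.npy",allow_pickle=True).item(); th=.097
ay=np.array([-np.sin(th),np.cos(th),0]); ax=np.array([np.cos(th),np.sin(th),0]); O=np.array([513,75,0])
def f(n,u,v,z): p=onz("wrist",[[u,v]],z,s)[0]-O; print(n,z,"x' %.1f y' %.1f"%(p@ax,p@ay))
f("mouth",259,11,61);f("mark",259,29.05,61);f("mark",246,29.25,61)
k=4.5; F=lambda n,u,v,z:f(n,205+(u+.5)/k-.5,(v+.5)/k-.5,z)
F("tubeL",188,100,61);F("tubeR",360,100,61)
F("back L",135,203,80);F("back R",430,197,80);F("headL",120,250,80);F("headR",445,250,80);F("headL",133,520,80);F("headR",443,520,80)
for u,v in((162,267),(404,261),(175,517),(402,510)): F("screw",u,v,80)
F("colL",140,100,40)
```

```text
mouth 61 x' -5.4 y' 40.0
mark 61 x' -5.4 y' 30.9
mark 61 x' -12.9 y' 30.8
tubeL 61 x' -12.6 y' 34.6
tubeR 61 x' 9.2 y' 34.6
back L 80 x' -18.1 y' 19.8
back R 80 x' 16.0 y' 20.4
headL 80 x' -20.0 y' 14.8
headR 80 x' 18.0 y' 14.9
headL 80 x' -19.3 y' -15.8
headR 80 x' 19.4 y' -15.7
screw 80 x' -15.1 y' 13.0
screw 80 x' 13.3 y' 13.7
screw 80 x' -14.0 y' -15.4
screw 80 x' 14.2 y' -14.5
colL 40 x' -20.2 y' 39.3
```

Reading ≈ 40.0 − 30.85 + 10 = 19.1 mm. The head centre is at about (512.7,74), and the screws and tube give an arm yaw of ≈0.12.

```bash
python3 -m crank '[[[0.6,0,0,0,0,-0.15,85],[0.9,0.05,0,0,0,0,85],[0.9,0.05,0,0,0,0,85],[0.8,0.05,0,0,0,0,85],[0.4,0.05,0,0,0,0,85],[0,0,0,0,0,0,85],[0,0,0,0,0,0,85],[0,0,0,0,0,0,85]]]'
python3 - <<'E'
from h import *
go([512.7,74,34],.12)
E
```

```text
time_s: 9.95
eef_pos: [510.8, 73.7, 95.8]
ee_rot: [0.0, 0.664, 0.748, -0.0]
force: [0.1, 0.5, 0.4]
grip_width: 0.995
grip_force: 0.0
shift [0.005 0.076 2.472] turn [ 0.     0.001 -0.01 ] at [510.8  73.7  95.8] t 9.95 psi 0.119 grip 0.995 0.0 F [0.1 0.5 0.4]
```

```bash
python3 -m crank '[[[0,0.09,0.4,0,0,0,85],[0,0,0.7,0,0,0,85],[0,0,0.7,0,0,0,85],[0,0,0.5,0,0,0,85],[0,0,0.17,0,0,0,85],[0,0,0,0,0,0,85],[0,0,0,0,0,0,60],[0,0,0,0,0,0,54]]]' 30
python3 -m crank '[[[0,0,0,0,0,0,52],[0,0,0,0,0,0,48],[0,0,0,0,0,0,38],[0,0,0,0,0,0,38],[0,0,0,0,0,0,38],[0,0,0,0,0,0,38],[0,0,0,0,0,0,38],[0,0,0,0,0,0,38]]]' 30
python3 - <<'E'
from h import *
go([512.7,74,34],.12); print(sense()["wrist_torque"].round(2))
E
```

```text
time_s: 10.75
eef_pos: [513.4, 74.5, 34.7]
ee_rot: [0.001, 0.664, 0.748, 0.0]
force: [-0.1, 0.3, 0.8]
grip_width: 0.686
grip_force: 0.0
time_s: 11.55
eef_pos: [513.2, 74.5, 34.7]
ee_rot: [0.0, 0.664, 0.748, 0.0]
force: [-1.4, -0.1, 6.9]
grip_width: 0.503
grip_force: 34.5
shift [-0.019 -0.023  0.027] turn [ 0.005  0.002 -0.003] at [513.2  74.5  34.7] t 11.55 psi 0.12 grip 0.503 34.5 F [-1.4 -0.1  6.9]
[-0.02  0.64  0.16]
```

The grip width is 43.0 mm, so the button is fully in. I'll draw the arm out half-way and check the forces.

```bash
python3 -m crank '[[[-0.1,0,0,0,0,0,38],[-0.25,0,0,0,0,0,38],[-0.3,0,0,0,0,0,38],[-0.3,0,0,0,0,0,38],[-0.3,0,0,0,0,0,38],[-0.3,0,0,0,0,0,38],[-0.25,0,0,0,0,0,38],[-0.2,0,0,0,0,0,38]]]' 30
python3 - <<'E'
from h import *
go([512.7+.12*100.9,74.5-100.2,34],.12); print(sense()["wrist_torque"].round(2))
E
```

```text
time_s: 12.35
eef_pos: [519.7, 24.5, 34.7]
ee_rot: [0.001, 0.664, 0.748, 0.001]
force: [2.8, 2.0, 4.8]
grip_width: 0.501
grip_force: 35.8
shift [-2.02  -0.037  0.027] turn [ 0.014  0.003 -0.005] at [519.7  24.5  34.7] t 12.35 psi 0.119 grip 0.501 35.8 F [2.8 2.  4.8]
[0.25 0.23 0.19]
```

```bash
python3 -m crank '[[[-0.15,0.01,0,0,0,0,38],[-0.3,0.01,0,0,0,0,38],[-0.3,0.01,0,0,0,0,38],[-0.3,0.01,0,0,0,0,38],[-0.3,0.01,0,0,0,0,38],[-0.3,0,0,0,0,0,38],[-0.25,0,0,0,0,0,38],[-0.12,0,0,0,0,0,38]]]' 30
python3 - <<'E'
from h import *
print(sense()["wrist_torque"].round(2), sense()["force"],"moved",np.hypot(*(sense()["eef_pos"]-np.array([513.2,74.5,0]))[:2]))
s=sense(); im=capture("wrist"); cv2.imwrite("pics/w5.png",im); np.save("s5.npy",s,allow_pickle=True)
g=cv2.cvtColor(im,cv2.COLOR_BGR2GRAY); cv2.imwrite("pics/w5c.png",cv2.resize(im[0:240,190:320],None,fx=2.5,fy=2.5,interpolation=cv2.INTER_CUBIC))
cv2.imwrite("pics/top5.png",capture("top"))
E
```

```text
time_s: 13.15
eef_pos: [526.2, -25.6, 34.6]
ee_rot: [0.0, 0.664, 0.748, -0.0]
force: [-2.1, 1.8, 8.1]
grip_width: 0.495
grip_force: 34.3
[0.19 0.69 0.19] [-2.11016131  1.82158362  8.12092314] moved 100.97888020458119
```

View pics/w5c.png

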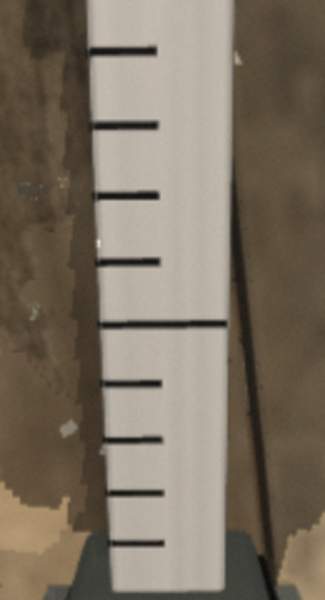

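The wrist view now shows the marks at 10 to 90 mm, with the 50 mm mark right across at row ≈129. I'll locate them against the mouth position measured earlier.

Run:
```python
from h import *
s=np.load("s5.npy",allow_pickle=True).item(); th=.12
O=np.array([513,75,0]); ay=np.array([-np.sin(th),np.cos(th),0])
s4=np.load("s4.npy",allow_pickle=True).item(); s3=np.load("s3.npy",allow_pickle=True).item()
mo=(onz("wrist",[[259,11]],61,s4)[0]-O)@ay; m10=(onz("wrist",[[259,29.05]],61,s4)[0]-O)@ay; m10b=(onz("wrist",[[246,108.5]],61,s3)[0]-O)@ay
print("mouth",mo,"mark10",m10,m10b)
for k,v in zip(range(90,0,-10),(50.5,125,195.5,262,324,383.5,439.5,493,543.5)):
    y=(onz("wrist",[[190+(133+.5)/2.5-.5,(v+.5)/2.5-.5]],61,s)[0]-O)@ay; print(k,round(y,1),"reading",round(mo-y+k,1))
# top view: before and after
a=cv2.imread("pics/top0.png");b=cv2.imread("pics/top5.png")
cv2.imwrite("pics/cmp.png",np.vstack([cv2.resize(x[190:260,140:300],None,fx=4,fy=4,interpolation=cv2.INTER_CUBIC) for x in(a,b)]))
```

```text
mouth 40.07438713072419 mark10 31.05214102000714 31.031467857008405
90 10.0 reading 120.1
80 -0.1 reading 120.1
70 -10.1 reading 120.2
60 -20.2 reading 120.3
50 -30.1 reading 120.2
40 -40.2 reading 120.3
30 -50.2 reading 120.3
20 -60.3 reading 120.4
10 -70.3 reading 120.4
```

View pics/cmp.png

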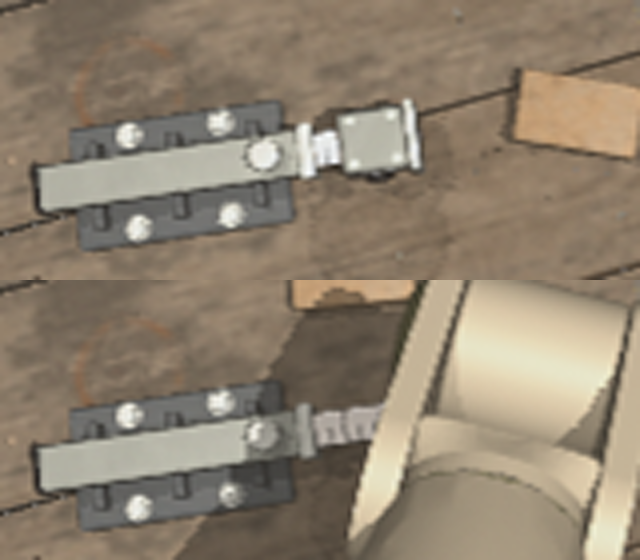

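Run:
```python
from h import *
O=np.array([513,75,0]); ay=np.array([-np.sin(.12),np.cos(.12),0])
s=np.load("s1.npy",allow_pickle=True).item(); g=cv2.cvtColor(cv2.imread("pics/w1.png"),6)
print("w1 R",g[60:92,256:261].mean(1).round().astype(int).tolist()); print("w1 L",g[60:92,245:251].mean(1).round().astype(int).tolist())
for v in (66,67,68,69,70,77,78,79): print(v,round((onz("wrist",[[252,v]],61,s)[0]-O)@ay,2))
q=sense(); go(q["eef_pos"],.12)
```

```text
w1 R [162, 158, 158, 156, 152, 144, 112, 79, 115, 158, 166, 166, 165, 166, 165, 164, 164, 164, 164, 165, 164, 163, 165, 164, 163, 158, 112, 95, 102, 108, 113, 113]
w1 L [157, 162, 161, 158, 154, 152, 147, 125, 94, 88, 126, 161, 166, 166, 166, 166, 163, 135, 71, 130, 161, 165, 166, 166, 164, 164, 161, 143, 93, 100, 107, 111]
66 42.48
67 41.5
68 40.51
69 39.52
70 38.53
77 31.55
78 30.54
79 29.54
shift [0. 0. 0.] turn [ 0.     0.006 -0.005] at [526.2 -25.8  34.7] t 13.25 psi 0.119 grip 0.496 34.2 F [-3.3 -2.3  8.5]
```

```bash
python3 -m crank '[[[0,0,0,0,0,0,38],[0,0,0,0,0,0,38],[0,0,0,0,0,0,38],[0,0,0,0,0,0,38],[0,0,0,0,0,0,38],[0,0,0,0,0,0,38],[0,0,0,0,0,0,38],[0,0,0,0,0,0,38]]]' 30
python3 - <<'E'
from h import *
s=sense(); im=capture("wrist"); s5=np.load("s5.npy",allow_pickle=True).item(); print(s["eef_pos"],s5["eef_pos"],s["grip_width"]*85.4,s["grip_force"],s["force"])
a=cv2.imread("pics/w5.png"); f=lambda i:cv2.cvtColor(i,6)[0:225,236:247].mean(1).astype(np.float32)
print("mark shift px",cv2.phaseCorrelate(f(a)[None],f(im)[None])[0])
E
```

```text
time_s: 14.05
eef_pos: [526.2, -25.6, 34.6]
ee_rot: [0.0, 0.664, 0.748, -0.0]
force: [-2.3, -1.1, 6.9]
grip_width: 0.5
grip_force: 34.1
[526.22012942 -25.63381581  34.64199813] [526.21945054 -25.63604823  34.63904271] 42.6676900825167 34.10797297954559 [-2.26241159 -1.12534505  6.92740259]
mark shift px (0.5324384374712707, 0.5)
```

```bash
python3 -c "
from rig import *
print(finish_job())"
```

```text
the job is handed in; nothing more can be done
None
```

The job is handed in: the sanding block lies flat about 110 mm to the +x side of the arm's line, and the arm is held at about 120.2 mm (good to about half a millimetre) with the button fully in at a 34 N grip.

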